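# Clamp a freshly glued box: four clicks on the ratchet lever, and hold

### The arm

A 6-joint arm with a two-finger parallel gripper is mounted at the origin on the work surface. World frame = base frame: x ahead of the robot, y to its left, z up, the work surface at z = 0. Lengths are in m, angles in rad, forces in N, time in s.
With the tool pointing down it reaches from about 0.325 to 0.9 m from the base axis. Payload 6.1 kg.
Tool frame: the origin (TCP) lies between the finger pads; the fingertips stand 14 mm ahead of it and the grasp point (between the pads) lies 5 mm behind it; z points along the fingers, y is the line along which they close (so a half turn about z gives the same grasp; the last joint's range is limited). The gripper opens to 85 mm and grips with 20 to 120 N. Pads are 22 mm wide; open, the fingers measure 114 mm over their backs; the gripper's body (76 mm by 85 mm) begins 54 mm behind the grasp point. The pads swing forward as they close: fully open they stand 13 mm farther back than shut.
Start: joints at [1.049, 0.22, 1.526, -0, 1.395, -0.126], TCP at [0.241, 0.577, 0.245] pointing down, gripper open.
Joint ranges: [-2.98, 2.98], [-0.91, 2.08], [0.09, 2.57], [-1.24, 4.39], [0.2, 2.65], [-2.68, 2.68]. Speed limits (rad/s): [2.57, 2.57, 3.01, 3.14, 3.14, 3.14].

### API

Orientations are given as a rotation vector (axis times angle).
In Python, from station import ctrl gives the robot as it stands.
- The arm moves only by the shell command python3 -m inch 'ROWS' [FORCE]. ROWS is JSON, a list of rows, each a list of 3 entries, a list of its own where there are three numbers: the shift along the tool's x, y, z in m, then the turn about the tool's z in degrees, then the opening, from 0 (shut) to 1 (fully open). A call has 1 to 20 rows; each row shifts and turns the commanded pose from where the row before left it, along the tool's axes as they then stand; what a row does not reach is not made up. A row lasts 1/10 s, in which the tool goes at most 50 mm and 8.59 degrees, less where a joint would pass 70% of its speed; a pose out of reach is approached as far as the arm can. A call is refused whole if a number of a shift passes 0.05 or a number of a turn 8.59, either way. A call with a gripper value outside its range is refused whole. The fingers move at their own pace and stop on an object; FORCE is the grip in N (left out, the last holds). Time passes only in rows, so rows that do not move let the fingers close. It gives the time, the measured TCP pose, the force, the opening and the grip force at its end, in the units of the state.
- ctrl.get_obs(): the state, without advancing time (a new reading comes with each control period).
- ctrl.read_camera(name): name is "scene" or "top"; returns the picture (400x640x3 uint8, red, green, blue); there is no depth.
- ctrl.get_calibration(name): a dict with "fx", "fy", "cx", "cy" (pixels), "R" (3x3) and "t" (3): a world point X has camera coordinates R X + t. Camera axes: x right, y down, z forward; pixel columns grow to the right and rows downward; lengths in m; the calibration is good to about 2 mm. A picture is of the moment at which its call begins. get_calibration takes no time and is no camera call.
- ctrl.finish_job(): hands the job in; it is judged then, once.
The state is a dict: "time_s": time; "qpos": joint angles; "joint_vel": joint speeds; "joint_efforts": joint torques, N m; "ee_pos": TCP position; "tool_rot": TCP orientation; "contact_force": force on the tool from outside, world axes, zero at the start; "torque": the same for the moment, N m; "opening": finger opening in m; "gripper_force": force on a finger pad.
Only numpy, scipy, OpenCV 4.12 (cv2) and the standard library are available. Lean on these libraries where they do the work, as an engineer would, in place of code of your own. Each camera call takes 0.05 s, during which the arm holds its last target. There are 200 camera calls.

### The job

The small open wooden box has just been glued up and is still wet: slide it flat along the gluing board, never lifting it, into the outlined place between the clamp's two wooden faces, square to them, and only then work the clamp. Pull the ratchet lever round (clockwise seen from above) exactly four clicks from rest (a click too many cannot be taken back), so that the box is nipped against the fixed jaw, and finish with the lever still held there under a light pull while the glue takes; do not let go of it. Leave the flask, the glass beaker and the mallet alone.

Things in the scene. Friction and masses are not known exactly. Their poses are not given: they have to be found in the camera images.
- mark (a point): centre of the outlined place on top of the gluing board (fixed plywood, 22 mm thick; x -271 to +119 mm, y -242 to +122 mm from here; its place and yaw vary). The outline is a dark inlaid rectangle, 136 mm along this point's x by 116 mm along its y, the box's own footprint. z up. The clamp's faces stand at +y and -y of it (see jaw, pad); the way in is from the -x side.
- box_grip (a point): middle of the loose box's centre partition, 38 mm above the box's underside, 16 mm below the partition's top, 32 mm above the compartments' floor: a good place to pinch, closing along the box's y. The partition is 8 mm thick and 120 mm long, runs along the box's x axis, and has a compartment 46 mm wide on either side. z up.
- box: the loose box: open, two compartments, pale wood, 136 mm (x) by 116 mm (y) by 60 mm high, about 0.3 kg, walls 8 mm, floor 6 mm. Origin at the centre of its underside, z up. It starts on the board, 150 to 175 mm to the -x side of the mark, turned by up to 0.35 rad from the mark's axes.
- jaw (a point): middle of the clamp's fixed jaw's pale wooden face, 65 mm to +y of the mark and 25 mm above the board; the face is 86 mm wide (along the mark's x), the jaw 50 mm high. Axes as the mark's; the face looks to -y.
- pad: the clamp's moving pad: pale wooden face 80 mm wide, top 49 mm above the board, 66 mm to -y of the mark at rest; each click moves it 4.7 mm towards the jaw. It sits on a spring plunger (1.5 N per mm). With the box in place the third click just brings it to bear, the fourth gives 6 to 9 N. Origin: middle of the face, 30 mm above the board.
- ratchet (a joint): ratchet lever's angle (rad), 0 at rest, growing clockwise seen from above. A click every 0.262 rad: 0.262, 0.524, 0.785, 1.047 (fourth), 1.309 (too many; the pawl tips into a tooth from 0.06 before). The pawl bars the way back below the last click; let go, the lever springs back to about 0.03 short of that figure. Pull at the grip: 3 N, rising to 5 or 6 N, falling to nothing at each click, then rising again.
- lever: the ratchet lever: dark steel bar, 22 mm wide, 8 mm thick, top 71 mm above the board, reaching 137 mm from the pin, with an upright round wooden grip near its end. It turns on the grey clamp head (52 mm high; wheel and hub to 79 mm), which fills x -34 to +116, y -100 to -215 mm from the mark. Origin on the pin's axis at the board's top, x along the handle, z up.
- lever_grip (a point): centre of the upright wooden grip (diameter 24 mm, from 71 to 133 mm above the board): 105 mm above the board, 125 mm from the pin's axis. x axis points outward along the handle, z up; it turns with the lever. At rest it points 1.745 rad clockwise from the mark's x axis.
- lever_pin (a point): point on the lever's upright pin axis, 105 mm above the board; fixed to the board, axes as the mark's; 29 mm to +x and 155 mm to -y of the mark
- flask: bystander: dark brown stoneware flask, 74 mm diameter, 155 mm tall; origin at the centre of its underside
- beaker: bystander: glass beaker, 76 mm diameter, 95 mm tall; origin at the centre of its underside
- mallet: bystander: wooden mallet lying on the table to -y of the board, 240 mm long along its x axis

How it is judged:
By the outcome, as a careful person would: the job done as asked, in the order asked, and still so for the second after the job is handed in, while the arm keeps its last pose, push and grip.
It also fails if it takes over 54 s, if anything falls off the work surface, if the arm or the gripper's body presses on something with over 40 N, if the wrist force passes 120 N, or if a joint passes its speed limit or range.

## Working session

There is one attempt and no reset: what is moved stays moved. The work goes in short steps, Python scripts to look and compute and a shell command to move; the robot and the scene stay as the last step left them, time stands still between calls to the robot, and variables do not carry over. Pictures are saved under pics/ and viewed, at most 12 in all, crops included, and the job is handed in when it is done.

```bash
ls; mkdir -p pics
python3 - <<'E'
from station import ctrl
import cv2
for n in("scene","top"):
    im=ctrl.read_camera(n); cv2.imwrite(f"pics/{n}0.png",im[:,:,::-1])
    c=ctrl.get_calibration(n); print(n,c)
o=ctrl.get_obs(); print(o)
E
```

```text
pics
scene {'fx': 424.4516632044089, 'fy': 424.4516632044089, 'cx': 321.78751767024767, 'cy': 198.00246006162482, 'R': array([[ 0.65998225,  0.75127279,  0.00355311],
       [ 0.51563264, -0.44952605, -0.7294171 ],
       [-0.546394  ,  0.48323444, -0.68405999]]), 't': array([-0.36330778, -0.195779  ,  1.64868761])}
top {'fx': 417.32589622516065, 'fy': 417.32589622516065, 'cx': 321.23900410575607, 'cy': 198.98027414890066, 'R': array([[-0.02081364, -0.99939213,  0.02796733],
       [-0.99480097,  0.01791258, -0.10025052],
       [ 0.09968861, -0.0299085 , -0.99456908]]), 't': array([0.02470396, 0.51831423, 1.22023596])}
{'time_s': 0.1, 'qpos': array([ 1.04886632e+00,  2.21176650e-01,  1.52750998e+00,  2.52146725e-06,
        1.39471672e+00, -1.26118827e-01]), 'joint_vel': array([ 0.00151982, -0.00016095, -0.00269906,  0.00064625, -0.00075833,
        0.00100723]), 'joint_efforts': array([ 2.65001967e-03, -4.98245859e+01, -3.90546298e+01, -1.06358452e-04,
        5.58705753e-03, -2.57506629e-07]), 'ee_pos': array([0.24071906, 0.57620663, 0.24428339]), 'tool_rot': array([-6.17574762e-01, -3.07970159e+00,  2.69447747e-03]), 'contact_force': array([ 0.27598625,  0.06838367, -0.30001059]), 'torque': array([ 0.01542894,  0.01994253, -0.05908783]), 'gripper_force': 0.0, 'opening': 0.08567959936254102}
```

View pics/top0.png

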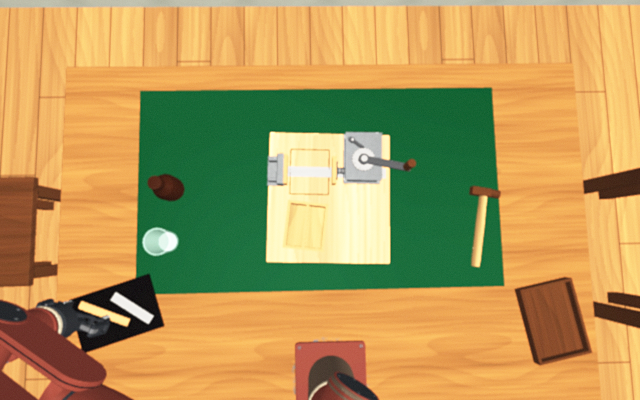

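View pics/scene0.png

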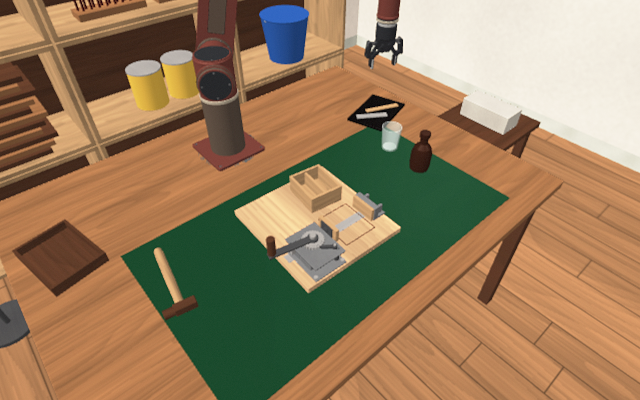

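The top view shows the board at columns 267–390 and rows 132–264. The outline is around (310,172), the box around (305,226), the lever pin at (364,158) and the grip near (410,164). The mark's x points up in the image, and the scene view agrees with this. Next I'll measure the board corners and the box.

```bash
cat > h.py <<'E'
import numpy as np, cv2
from station import ctrl
def ray(n,uv,z):
    c=ctrl.get_calibration(n); R,t=c["R"],c["t"]; o=-R.T@t
    uv=np.atleast_2d(uv).astype(float)
    d=np.c_[(uv[:,0]-c["cx"])/c["fx"],(uv[:,1]-c["cy"])/c["fy"],np.ones(len(uv))]@R
    return o+d*((z-o[2])/d[:,2])[:,None]
def proj(n,X):
    c=ctrl.get_calibration(n); P=np.atleast_2d(X)@c["R"].T+c["t"]
    return np.c_[P[:,0]/P[:,2]*c["fx"]+c["cx"],P[:,1]/P[:,2]*c["fy"]+c["cy"]]
def rot(a): return np.array([[np.cos(a),-np.sin(a)],[np.sin(a),np.cos(a)]])
E
python3 - <<'E'
from h import *
im=cv2.imread("pics/top0.png"); 
hsv=cv2.cvtColor(im,cv2.COLOR_BGR2HSV)
g=cv2.inRange(hsv,(50,80,30),(90,255,200))
m=255-g; m[:110]=0;m[280:]=0;m[:,:240]=0;m[:,:1]=0;m[:,440:]=0
m=cv2.morphologyEx(m,cv2.MORPH_OPEN,np.ones((25,25)))
cn=max(cv2.findContours(m,cv2.RETR_EXTERNAL,cv2.CHAIN_APPROX_NONE)[0],key=cv2.contourArea)
r=cv2.minAreaRect(cn); print(r)
P=ray("top",cn[:,0],0.022)[:,:2].astype(np.float32)
r=cv2.minAreaRect(P); b=cv2.boxPoints(r); print(r,b)
cv2.imwrite("pics/topc.png",cv2.resize(im[125:270,260:430],None,fx=4.5,fy=4,interpolation=cv2.INTER_CUBIC) if 0 else cv2.resize(im[125:270,260:430],None,fx=4,fy=4,interpolation=cv2.INTER_CUBIC))
s=cv2.imread("pics/scene0.png")
cv2.imwrite("pics/scenec.png",cv2.resize(s[155:300,225:410],None,fx=4,fy=4,interpolation=cv2.INTER_CUBIC))
E
```

```text
((328.0, 198.0), (132.0, 124.0), 90.0)
((0.5262387990951538, -0.007657304406166077), (0.3719918727874756, 0.39979079365730286), 88.352294921875) [[ 0.32107794 -0.18782856]
 [ 0.7207035  -0.19932412]
 [ 0.73139966  0.17251395]
 [ 0.33177412  0.1840095 ]]
```

View pics/topc.png

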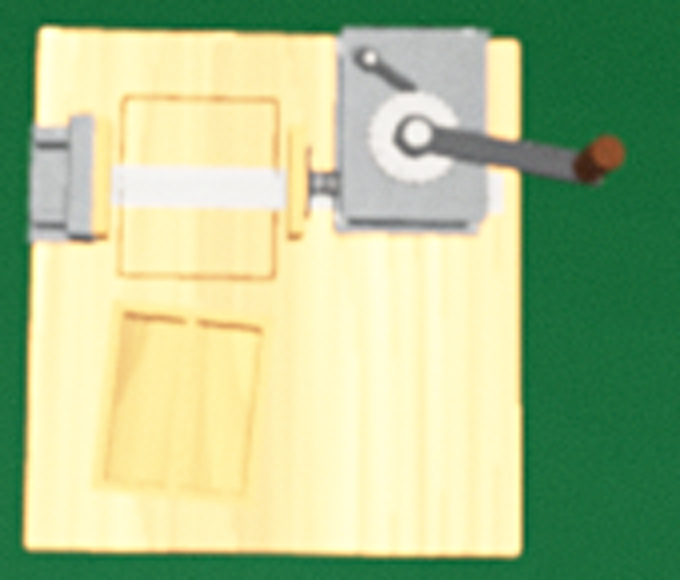

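View pics/scenec.png

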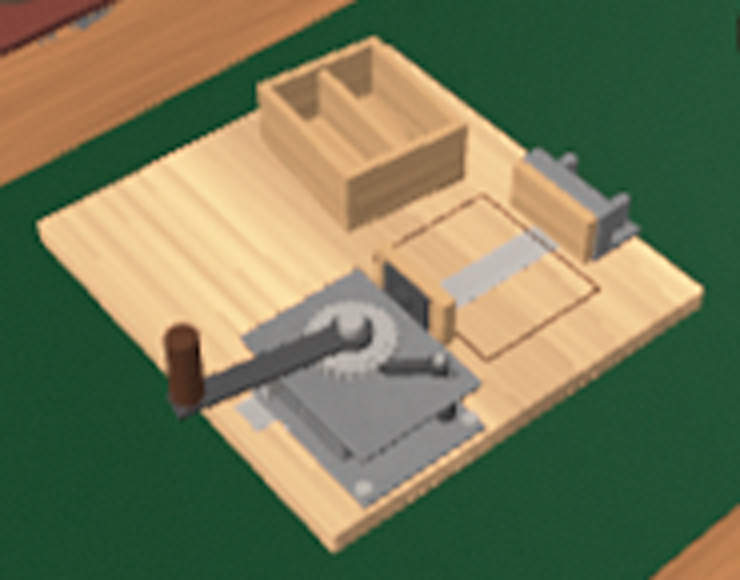

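The top crop shows the outline corners near (122,96), (278,99), (275,277) and (119,274), and the partition runs from (190,320) to (172,488). In the scene crop, the box's top-rim corners are (257,86), (375,38), (467,127) and (347,178). The grip runs from (182,332) to (187,400).

Run:
```python
from h import *
tp=lambda p:(np.array(p,float)+.5)/4-.5+[260,125]
sp=lambda p:(np.array(p,float)+.5)/4-.5+[225,155]
def fit(P,W,name): # rigid fit model W->P
    pc,wc=P.mean(0),W.mean(0); a=P-pc;b=W-wc
    th=np.arctan2((b[:,0]*a[:,1]-b[:,1]*a[:,0]).sum(),(a*b).sum())
    t=pc-rot(th)@wc; print(name,t.round(4),"yaw",th.round(4),"res mm",((P-(W@rot(th).T+t))*1000).round(1).tolist()); return t,th
rect=np.array([[.068,.058],[.068,-.058],[-.068,-.058],[-.068,.058]])
brd=np.array([[-.271,-.242],[.119,-.242],[.119,.122],[-.271,.122]])
O=ray("top",tp([(122,96),(278,99),(275,277),(119,274)]),.022)[:,:2]
fit(O,rect,"outline top")
B=ray("top",tp([(521,557),(521,39),(40,27),(24,549)]),.022)[:,:2]; fit(B,brd,"board top")
B2=ray("scene",sp([(38,228),(335,537),(703,290),(375,37)]),.022)[:,:2]; fit(B2[:3],brd[:3],"board scene")
O2=ray("scene",sp([(598,289),(487,360),(487,195)]),.022)[:,:2]; fit(O2,rect[[0,1,3]],"outline scene")
X=ray("scene",sp([(467,127),(347,178),(257,86),(375,38)]),.082)[:,:2]; fit(X,rect,"box scene")
p=ray("top",tp([(190,320),(172,488)]),.076)[:,:2]; print("partition top",p,p.mean(0),np.arctan2(*(p[0]-p[1])[::-1]))
g=ray("scene",sp([(182,332)]),.155),ray("scene",sp([(187,400)]),.093); print("grip",g)
print("grip top cam",ray("top",tp([(608,150)]),.155))
print("pin top",ray("top",tp([(418,134)]),.022+.079))
```

```text
outline top [0.604  0.0488] yaw -0.035 res mm [[-0.2, 1.1], [-0.2, -1.0], [0.0, -0.4], [0.3, 0.4]]
board top [0.6033 0.0482] yaw -0.0382 res mm [[-1.0, -1.5], [0.7, -1.2], [1.1, 1.3], [-0.9, 1.4]]
board scene [0.6085 0.0491] yaw -0.0286 res mm [[3.8, 0.4], [-3.2, 1.3], [-0.6, -1.7]]
outline scene [0.6068 0.0517] yaw -0.0538 res mm [[-1.7, -0.6], [0.1, 0.7], [1.6, -0.1]]
box scene [0.4438 0.0635] yaw -0.1372 res mm [[0.5, -1.3], [-1.4, 2.5], [0.3, -0.5], [0.6, -0.7]]
partition top [[0.49817198 0.05682947]
 [0.37919775 0.07162586]] [0.43868487 0.06422767] -0.12373102386918704
grip (array([[ 0.60246161, -0.22535316,  0.155     ]]), array([[ 0.60626819, -0.23008845,  0.093     ]]))
grip top cam [[ 0.60185439 -0.22900017  0.155     ]]
pin top [[ 0.62556181 -0.10736864  0.101     ]]
```

The mark is at about (0.6045, 0.049) with yaw −0.037, and the pin and grip predictions agree to 2 mm. The box is at about (0.441, 0.064) with yaw −0.13. Next I'll move above the box, passing well over the bystanders, with the fingers part open.

```bash
cat >> h.py <<'E'
from scipy.spatial.transform import Rotation as Ro
def go(x,y,z,ydeg):
    "tool-frame shift (at present axes) and turn to reach TCP x,y,z with tool y at ydeg world"
    o=ctrl.get_obs(); R=Ro.from_rotvec(o["tool_rot"]).as_matrix()
    s=R.T@(np.array([x,y,z])-o["ee_pos"]); a=np.degrees(np.arctan2(R[1,1],R[0,1]))
    print("t",round(o["time_s"],2),"ee",o["ee_pos"].round(4),"tilt",R[:,2].round(3),"ydeg",a.round(2),"shift mm",(s*1000).round(1),"turn",round(-((ydeg-a+180)%360-180),2),"F",o["contact_force"].round(1),"q6",o["qpos"][5].round(2),"open",round(o["opening"],4))
E
python3 -m inch '[[[-0.032,-0.033,0],0,0.45],[[-0.032,-0.033,0],0,0.45],[[-0.032,-0.033,0],0,0.45],[[-0.032,-0.033,0],0,0.45],[[-0.032,-0.033,0],0,0.45],[[-0.032,-0.033,0],0,0.45],[[-0.032,-0.033,0],0,0.45],[[-0.032,-0.033,0],0,0.45],[[-0.032,-0.033,0],0,0.45],[[-0.032,-0.033,0],0,0.45],[[-0.032,-0.033,0],0,0.45],[[-0.032,-0.033,0],0,0.45],[[0,0,0],-7.6,0.45],[[0,0,0],-7.6,0.45],[[0,0,0],0,0.45],[[0,0,0],0,0.45]]' 30
python3 -c "
from h import *
go(0.441,0.064,0.075,82.5)"
```

```text
time_s: 1.7
ee_pos: [0.4424, 0.0633, 0.245]
tool_rot: [-0.21, -3.134, 0.0]
contact_force: [0.1, 0.2, -0.6]
opening: 0.0388
gripper_force: 0.0
t 1.7 ee [0.4424 0.0633 0.245 ] tilt [-0.001  0.    -1.   ] ydeg 82.32 shift mm [  1.4   0.5 170. ] turn -0.18 F [ 0.1  0.2 -0.6] q6 -1.47 open 0.0388
```

```bash
python3 -m inch '[[[0.001,0,0.04],0,0.45],[[0,0,0.04],0,0.45],[[0,0,0.04],0,0.45],[[0,0,0.03],0,0.45],[[0,0,0.015],0,0.45],[[0,0,0.015],0,0.45],[[0,0,0.009],0,0.45],[[0,0,0],0,0.45],[[0,0,0],0,0.45]]'
python3 - <<'E'
from h import *
go(0.441,0.064,0.056,82.5)
cv2.imwrite("pics/s1.png",cv2.resize(ctrl.read_camera("scene")[120:270,230:430,::-1],None,fx=4,fy=4,interpolation=cv2.INTER_CUBIC))
E
```

```text
time_s: 2.6
ee_pos: [0.4419, 0.0636, 0.0568]
tool_rot: [0.205, 3.134, 0.0]
contact_force: [0.8, -0.1, 0.4]
opening: 0.0384
gripper_force: 0.0
t 2.6 ee [0.4419 0.0636 0.0568] tilt [ 0. -0. -1.] ydeg 82.5 shift mm [1.  0.3 0.8] turn -0.0 F [ 0.8 -0.1  0.4] q6 -1.47 open 0.0384
```

View pics/s1.png

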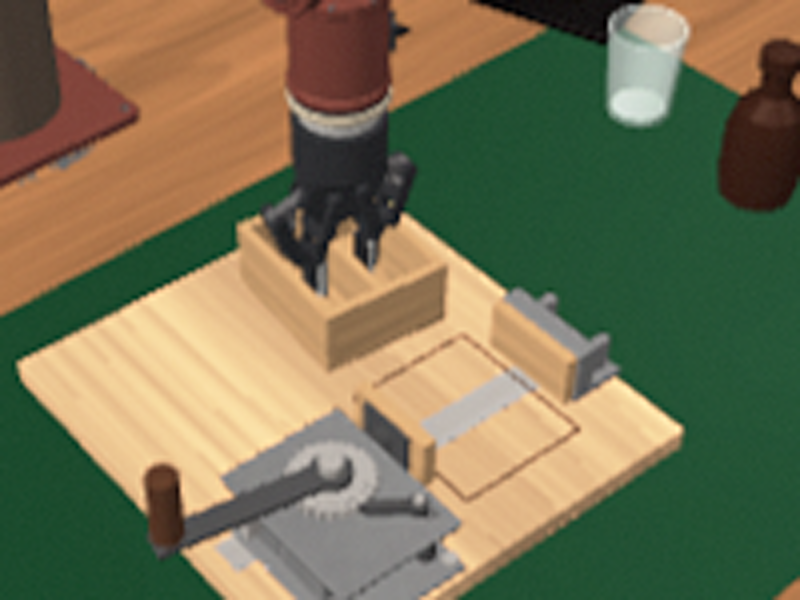

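The fingers straddle the partition (crop around (345,270)), one in each compartment. Now I'll close them.

```bash
python3 -m inch '[[[0,0,0],0,0],[[0,0,0],0,0],[[0,0,0],0,0],[[0,0,0],0,0],[[0,0,0],0,0],[[0,0,0],0,0]]' 30
python3 - <<'E'
from h import *
go(0.441,0.064,0.056,82.5)
im=ctrl.read_camera("scene")[:,:,::-1]; cv2.imwrite("pics/s2f.png",im)
cv2.imwrite("pics/s2.png",cv2.resize(im[155:250,270:390],None,fx=6,fy=6,interpolation=cv2.INTER_CUBIC))
E
```

```text
time_s: 3.25
ee_pos: [0.4424, 0.0635, 0.0572]
tool_rot: [0.205, 3.133, 0.001]
contact_force: [-0.8, 2.1, 5.5]
opening: 0.0071
gripper_force: 30.7
t 3.25 ee [0.4424 0.0635 0.0572] tilt [ 0.002  0.    -1.   ] ydeg 82.51 shift mm [1.4 0.3 1.2] turn 0.01 F [-0.8  2.1  5.5] q6 -1.47 open 0.0071
```

View pics/s2.png

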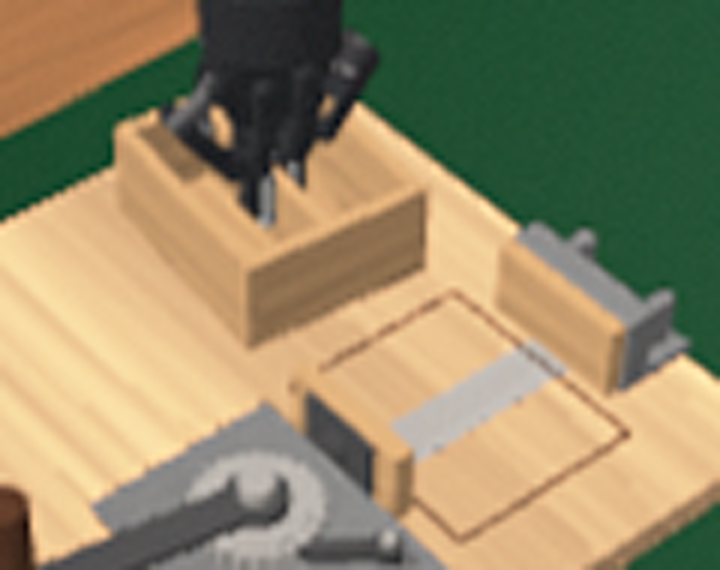

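The fingers grip the partition (7 mm opening, 30 N, slight downward press). In the crop the box's +x bottom corners are at (248,345) and (427,268), and its rim corners at (247,267), (425,193) and (115,128). The outline corners are at (455,291), (630,433) and (462,540).

Run:
```python
from h import *
sp=lambda p:(np.array(p,float)+.5)/6-.5+[270,155]
def fit(P,W,name):
    pc,wc=P.mean(0),W.mean(0); a=P-pc;b=W-wc
    th=np.arctan2((b[:,0]*a[:,1]-b[:,1]*a[:,0]).sum(),(a*b).sum())
    t=pc-rot(th)@wc; print(name,t.round(4),"yaw",th.round(4),"res mm",((P-(W@rot(th).T+t))*1000).round(1).tolist())
rect=np.array([[.068,.058],[.068,-.058],[-.068,-.058],[-.068,.058]])
fit(ray("scene",sp([(425,193),(247,267),(115,128)]),.082)[:,:2],rect[:3],"rim")
fit(ray("scene",sp([(427,268),(248,345)]),.022)[:,:2],rect[:2],"bottom")
fit(ray("scene",sp([(630,433),(462,540),(455,291)]),.022)[:,:2],rect[[0,1,3]],"outline")
# pale jaw face top-front edge not used
# target: box centre at mark + 2mm y ; tool y at 87.9
m=np.array([.605,.049]); go(*(m+rot(-.037)@[0,.002]),.0572,87.9)
```

```text
rim [0.4429 0.0626] yaw -0.1532 res mm [[-0.1, -2.7], [-0.8, 3.1], [0.9, -0.4]]
bottom [0.4405 0.0675] yaw -0.1673 res mm [[-0.1, -0.6], [0.1, 0.6]]
outline [0.6064 0.0515] yaw -0.0371 res mm [[0.2, -0.1], [-0.2, 0.3], [0.0, -0.2]]
t 3.3 ee [0.4424 0.0635 0.0571] tilt [ 0.002  0.    -1.   ] ydeg 82.51 shift mm [-162.9    8.8    0.2] turn -5.39 F [-0.8  2.4  6.6] q6 -1.47 open 0.0073
```

```bash
python3 -m inch '[[[0,0,0],-1.8,0],[[0,0,0],-1.8,0],[[0,0,0],-1.8,0],[[-0.01,-0.001,0],0,0],[[-0.01,-0.001,0],0,0],[[-0.01,-0.001,0],0,0],[[-0.01,-0.001,0],0,0],[[-0.01,-0.001,0],0,0],[[-0.01,0,0],0,0],[[-0.01,0,0],0,0],[[-0.01,0,0],0,0],[[-0.01,0,0],0,0],[[-0.01,0,0],0,0],[[0,0,0],0,0],[[0,0,0],0,0]]'
python3 - <<'E'
from h import *
go(.606,.052,.0572,87.9)
for n in("scene","top"):
    im=ctrl.read_camera(n)[:,:,::-1]; cv2.imwrite(f"pics/{n}3f.png",im)
a=cv2.resize(cv2.imread("pics/scene3f.png")[160:240,290:390],None,fx=4,fy=6,interpolation=cv2.INTER_CUBIC)
b=cv2.resize(cv2.imread("pics/top3f.png")[140:220,260:360],None,fx=4,fy=6,interpolation=cv2.INTER_CUBIC)
cv2.imwrite("pics/c3.png",np.hstack([a,b]))
E
```

```text
time_s: 4.8
ee_pos: [0.542, 0.0546, 0.057]
tool_rot: [0.057, 3.14, -0.0]
contact_force: [0.4, -0.1, 4.9]
opening: 0.0078
gripper_force: 30.9
t 4.8 ee [0.542  0.0546 0.057 ] tilt [ 0.001 -0.    -1.   ] ydeg 87.92 shift mm [-64.1  -0.3  -0.2] turn 0.02 F [ 0.4 -0.1  4.9] q6 -1.58 open 0.0078
```

View pics/c3.png

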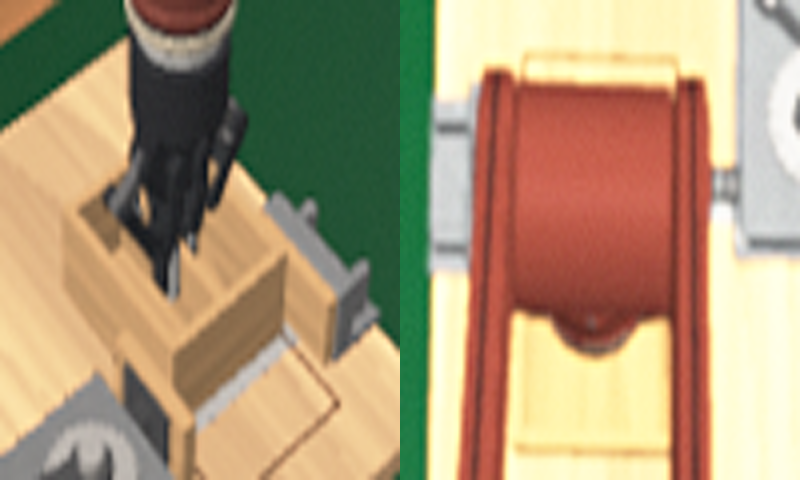

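The box has entered between the faces and sits parallel to them (left crop, front edge (175,350)–(285,255)). There is no side force, so I'll slide it the rest of the way.

```bash
python3 -m inch '[[[-0.01,0,0],0,0],[[-0.01,0,0],0,0],[[-0.01,0,0],0,0],[[-0.01,0,0],0,0],[[-0.01,0,0],0,0],[[-0.009,0,0],0,0],[[-0.004,0,0],0,0],[[0,0,0],0,0],[[0,0,0],0,0]]'
python3 - <<'E'
from h import *
go(.606,.052,.0572,87.9)
im=ctrl.read_camera("scene")[:,:,::-1]; cv2.imwrite("pics/scene4f.png",im)
cv2.imwrite("pics/c4.png",cv2.resize(im[165:245,290:390],None,fx=7,fy=7,interpolation=cv2.INTER_CUBIC))
E
```

```text
time_s: 5.8
ee_pos: [0.6036, 0.0524, 0.0569]
tool_rot: [-0.057, -3.139, 0.0]
contact_force: [-5.5, 0.5, 9.7]
opening: 0.0074
gripper_force: 31.7
t 5.8 ee [0.6036 0.0524 0.0569] tilt [-0.002 -0.    -1.   ] ydeg 87.93 shift mm [-2.4 -0.4 -0.4] turn 0.03 F [-5.5  0.5  9.7] q6 -1.58 open 0.0074
```

View pics/c4.png

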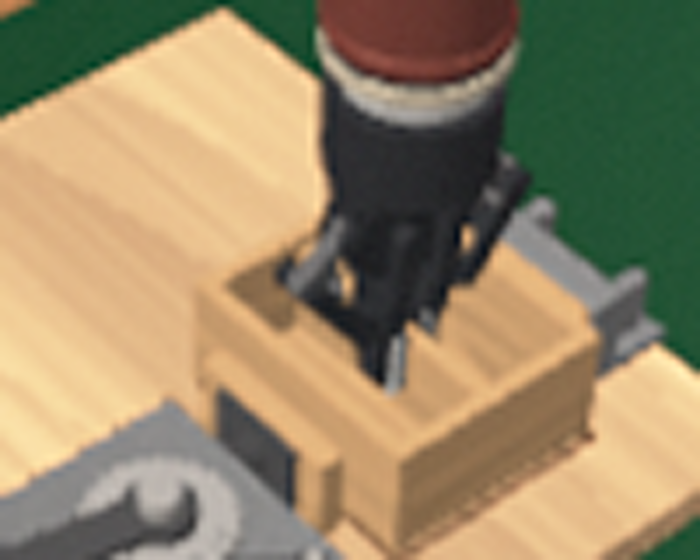

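The box lies over the outline and is square to it. The outline's +x line, (403,555)–(590,437), still shows about 2.5 mm ahead of the box, so I'll nudge it on, let go and look again.

```bash
python3 -m inch '[[[-0.0025,0,0],0,0],[[0,0,0],0,0],[[0,0,0],0,0],[[0,0,0],0,0]]'
python3 -m inch '[[[0,0,0],0,0.2],[[0,0,0],0,0.4],[[0,0,0],0,0.4],[[0,0,0],0,0.4],[[0,0,-0.015],0,0.4],[[0,0,-0.03],0,0.4],[[0,0,-0.05],0,0.4],[[0,0,-0.05],0,0.4],[[0,0,-0.04],0,0.4],[[0,0,0],0,0.4]]'
python3 - <<'E'
from h import *
go(.602,-.229,.24,-12.1)
im=ctrl.read_camera("scene")[:,:,::-1]; cv2.imwrite("pics/scene5f.png",im)
cv2.imwrite("pics/c5.png",cv2.resize(im[165:245,290:390],None,fx=7,fy=7,interpolation=cv2.INTER_CUBIC))
E
```

```text
time_s: 6.25
ee_pos: [0.6054, 0.0524, 0.0569]
tool_rot: [-0.056, -3.138, 0.0]
contact_force: [-7.8, 0.9, 11.8]
opening: 0.0075
gripper_force: 32.1
time_s: 7.25
ee_pos: [0.6109, 0.0523, 0.2512]
tool_rot: [0.057, 3.126, -0.001]
contact_force: [0.3, 0.1, -0.0]
opening: 0.0337
gripper_force: 0.0
t 7.25 ee [0.6109 0.0523 0.2512] tilt [ 0.015 -0.001 -1.   ] ydeg 87.93 shift mm [  -1.2 -281.4   11.2] turn 100.03 F [ 0.3  0.1 -0. ] q6 -1.58 open 0.0337
```

View pics/c5.png

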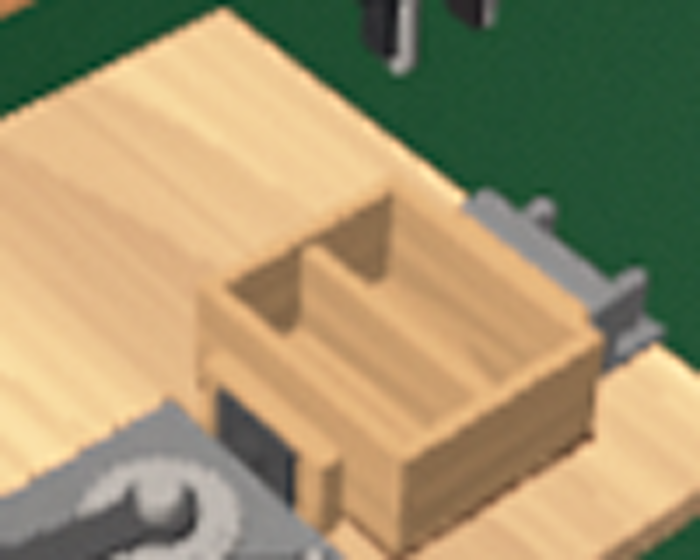

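The front bottom edge now lies on the outline's +x line, the box is square to the faces, and the fingers are clear. Now I'll move over the lever grip.

```bash
python3 -m inch '[[[0,-0.047,0],0,0.8],[[0,-0.047,0],0,0.8],[[0,-0.047,0],0,0.8],[[0,-0.047,0],0,0.8],[[0,-0.047,0],0,0.8],[[0,-0.046,0],0,0.8],[[0,0,0],8.3,0.8],[[0,0,0],8.3,0.8],[[0,0,0],8.3,0.8],[[0,0,0],8.3,0.8],[[0,0,0],8.3,0.8],[[0,0,0],8.3,0.8],[[0,0,0],8.3,0.8],[[0,0,0],8.3,0.8],[[0,0,0],8.3,0.8],[[0,0,0],8.3,0.8],[[0,0,0],8.5,0.8],[[0,0,0],8.5,0.8],[[0,0,0],0,0.8],[[0,0,0],0,0.8]]' 30
python3 - <<'E'
from h import *
sp=lambda p:(np.array(p,float)+.5)/7-.5+[290,165]
P=ray("scene",sp([(602,337),(400,462),(200,292),(390,187)]),.082)[:,:2]; W=np.array([[.068,.058],[.068,-.058],[-.068,-.058],[-.068,.058]])
a=P-P.mean(0); th=np.arctan2((W[:,0]*a[:,1]-W[:,1]*a[:,0]).sum(),(a*W).sum()); print("box",P.mean(0),th)
go(.602,-.229,.122,-12.1)
E
```

```text
time_s: 9.3
ee_pos: [0.5961, -0.2282, 0.2404]
tool_rot: [-2.438, -1.979, 0.001]
contact_force: [-0.1, 0.4, -0.7]
opening: 0.0682
gripper_force: 0.0
box [0.60699873 0.04871671] -0.02080635848547018
t 9.3 ee [ 0.5961 -0.2282  0.2404] tilt [-0.002  0.001 -1.   ] ydeg -11.85 shift mm [  0.4   6.1 118.3] turn 0.25 F [-0.1  0.4 -0.7] q6 -0.28 open 0.0682
```

```bash
python3 -m inch '[[[0,0.006,0],0,0.8],[[0,0,0.03],0,0.8],[[0,0,0.03],0,0.8],[[0,0,0.03],0,0.8],[[0,0,0.02],0,0.8],[[0,0,0.008],0,0.8],[[0,0,0],0,0.8],[[0,0,0],0,0.8]]'
python3 - <<'E'
from h import *
go(.602,-.229,.122,-12.1)
im=ctrl.read_camera("scene")[:,:,::-1]; cv2.imwrite("pics/scene6f.png",im)
cv2.imwrite("pics/c6.png",cv2.resize(im[170:290,240:360],None,fx=5,fy=5,interpolation=cv2.INTER_CUBIC))
E
```

```text
time_s: 10.1
ee_pos: [0.6034, -0.2301, 0.1245]
tool_rot: [2.441, 1.975, 0.001]
contact_force: [0.6, -1.0, 1.0]
opening: 0.0684
gripper_force: 0.0
t 10.1 ee [ 0.6034 -0.2301  0.1245] tilt [ 0.002 -0.001 -1.   ] ydeg -12.04 shift mm [ 0.8 -1.6  2.5] turn 0.06 F [ 0.6 -1.   1. ] q6 -0.28 open 0.0684
```

View pics/c6.png

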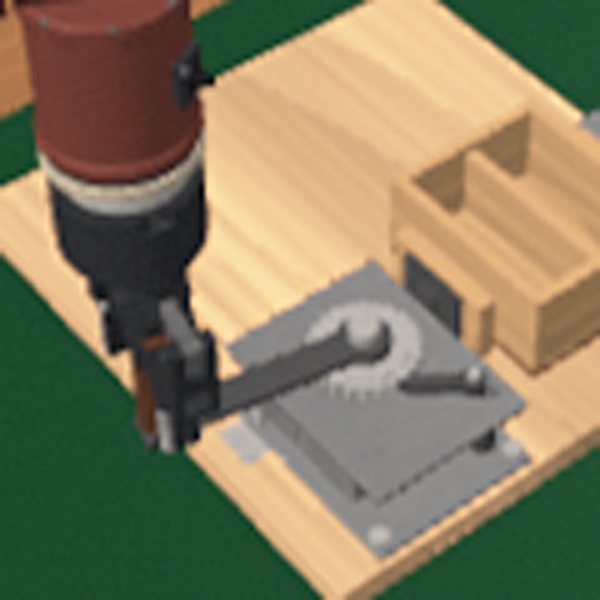

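The wooden grip (crop around (150,375)) stands between the fingers, so I'll close on it.

```bash
python3 -m inch '[[[0,0,0],0,0.2],[[0,0,0],0,0.2],[[0,0,0],0,0.2],[[0,0,0],0,0.2],[[0,0,0],0,0.2],[[0,0,0],0,0.2]]' 40
python3 -c "
from h import *
go(.602,-.229,.122,-12.1)"
```

```text
time_s: 10.75
ee_pos: [0.6022, -0.2298, 0.1242]
tool_rot: [-2.443, -1.975, 0.001]
contact_force: [-4.6, 0.9, 5.2]
opening: 0.0234
gripper_force: 38.9
t 10.75 ee [ 0.6022 -0.2298  0.1242] tilt [-0.001 -0.    -1.   ] ydeg -12.07 shift mm [ 0.7 -0.3  2.2] turn 0.03 F [-4.6  0.9  5.2] q6 -0.28 open 0.0234
```

```bash
cat >> h.py <<'E'
def lev():
    o=ctrl.get_obs(); d=o["ee_pos"][:2]-[.6284,-.1076]; a=np.arctan2(d[1],d[0])
    u=np.array([np.sin(a),-np.cos(a)]) # clockwise tangent
    F=o["contact_force"][:2]; R=Ro.from_rotvec(o["tool_rot"]).as_matrix()
    print("t",round(o["time_s"],2),"angle",((-1.782-a)%(2*np.pi)).round(4),"r mm",(np.hypot(*d)*1e3).round(1),"pull",(-F@u).round(2),"radial out",(F@d/np.hypot(*d)).round(2),"Fz",o["contact_force"][2].round(1),"tool y off tangent deg",(np.degrees(np.arctan2(R[1,1],R[0,1])-a)-90).round(2),"z",o["ee_pos"][2].round(4),"open",round(o["opening"],4))
E
python3 -m inch '[[[0.00008,-0.00436,0],2,0.2],[[0.00008,-0.00436,0],2,0.2],[[0.00008,-0.00436,0],2,0.2],[[0.00008,-0.00436,0],2,0.2],[[0.00008,-0.00436,0],2,0.2],[[0,0,0],0,0.2]]'; python3 -c "
from h import *
lev()"
python3 -m inch '[[[0.00008,-0.00436,0],2,0.2],[[0.00008,-0.00436,0],2,0.2],[[0.00008,-0.00436,0],2,0.2],[[0,0,0],0,0.2]]'; python3 -c "
from h import *
lev()"
python3 -m inch '[[[0.00008,-0.00436,0],2,0.2],[[0.00008,-0.00436,0],2,0.2],[[0.00008,-0.00436,0],2,0.2],[[0.00008,-0.00436,0],2,0.2],[[0,0,0],0,0.2]]'; python3 -c "
from h import *
lev()"
```

```text
time_s: 11.35
ee_pos: [0.5824, -0.2239, 0.1243]
tool_rot: [2.603, 1.754, 0.001]
contact_force: [2.9, -2.6, 2.9]
opening: 0.0227
gripper_force: 39.4
t 11.35 angle 0.1655 r mm 125.1 pull 3.67 radial out 1.36 Fz 2.9 tool y off tangent deg -0.47 z 0.1243 open 0.0227
time_s: 11.75
ee_pos: [0.5701, -0.2185, 0.1243]
tool_rot: [2.692, 1.616, 0.0]
contact_force: [1.0, -2.7, 4.2]
opening: 0.0233
gripper_force: 39.6
t 11.75 angle 0.2725 r mm 125.2 pull 2.1 radial out 1.94 Fz 4.2 tool y off tangent deg -0.31 z 0.1243 open 0.0233
time_s: 12.25
ee_pos: [0.5554, -0.2096, 0.1243]
tool_rot: [2.797, 1.425, -0.0]
contact_force: [-1.2, -4.8, 3.9]
opening: 0.0232
gripper_force: 39.7
t 12.25 angle 0.4101 r mm 125.4 pull 1.79 radial out 4.61 Fz 3.9 tool y off tangent deg -0.4 z 0.1243 open 0.0232
```

The lever follows cleanly. I'll ease outward slightly and go on past clicks 2 and 3.

```bash
python3 -m inch '[[[-0.0001,-0.00436,0],2,0.2],[[-0.0001,-0.00436,0],2,0.2],[[-0.0001,-0.00436,0],2,0.2],[[-0.0001,-0.00436,0],2,0.2],[[0,0,0],0,0.2]]'; python3 -c "
from h import *
lev()"
python3 -m inch '[[[0,-0.00436,0],2,0.2],[[0,-0.00436,0],2,0.2],[[0,-0.00436,0],2,0.2],[[0,-0.00436,0],2,0.2],[[0,0,0],0,0.2]]'; python3 -c "
from h import *
lev()"
python3 -m inch '[[[0,-0.00436,0],2,0.2],[[0,-0.00436,0],2,0.2],[[0,-0.00436,0],2,0.2],[[0,-0.00436,0],2,0.2],[[0,0,0],0,0.2]]'; python3 -c "
from h import *
lev()"
```

```text
time_s: 12.75
ee_pos: [0.5422, -0.1988, 0.1242]
tool_rot: [2.89, 1.225, 0.002]
contact_force: [1.4, -4.7, 2.3]
opening: 0.023
gripper_force: 39.6
t 12.75 angle 0.5461 r mm 125.5 pull 4.22 radial out 2.46 Fz 2.3 tool y off tangent deg -0.67 z 0.1242 open 0.023
time_s: 13.25
ee_pos: [0.5302, -0.1863, 0.1242]
tool_rot: [2.968, 1.021, 0.002]
contact_force: [0.3, -5.4, 3.7]
opening: 0.023
gripper_force: 39.7
t 13.25 angle 0.6836 r mm 125.8 pull 4.43 radial out 3.18 Fz 3.7 tool y off tangent deg -0.77 z 0.1242 open 0.023
time_s: 13.75
ee_pos: [0.5198, -0.1719, 0.1242]
tool_rot: [3.032, 0.812, 0.0]
contact_force: [-1.8, -6.5, 4.3]
opening: 0.0227
gripper_force: 39.8
t 13.75 angle 0.8253 r mm 126.2 pull 4.66 radial out 4.89 Fz 4.3 tool y off tangent deg -0.65 z 0.1242 open 0.0227
```

```bash
python3 -m inch '[[[-0.0001,-0.00436,0],2,0.2],[[-0.0001,-0.00436,0],2,0.2],[[-0.0001,-0.00436,0],2,0.2],[[-0.0001,-0.00436,0],2,0.2],[[0,0,0],0,0.2]]'; python3 -c "
from h import *
lev()"
python3 -m inch '[[[-0.0001,-0.00327,0],1.5,0.2],[[0,0,0],0,0.2],[[0,0,0],0,0.2]]'; python3 -c "
from h import *
lev()"
python3 -m inch '[[[0,-0.00218,0],1,0.2],[[0,0,0],0,0.2],[[0,0,0],0,0.2]]'; python3 -c "
from h import *
lev()"
python3 -m inch '[[[0,-0.00218,0],1,0.2],[[0,0,0],0,0.2],[[0,0,0],0,0.2]]'; python3 -c "
from h import *
lev()"
```

```text
time_s: 14.25
ee_pos: [0.5117, -0.1565, 0.1242]
tool_rot: [3.081, 0.599, 0.001]
contact_force: [-1.6, -6.1, 4.2]
opening: 0.0233
gripper_force: 39.8
t 14.25 angle 0.9627 r mm 126.6 pull 5.04 radial out 3.8 Fz 4.2 tool y off tangent deg -0.76 z 0.1242 open 0.0233
time_s: 14.55
ee_pos: [0.5103, -0.1535, 0.1241]
tool_rot: [3.09, 0.559, 0.0]
contact_force: [-2.1, -4.1, 4.7]
opening: 0.0229
gripper_force: 39.9
t 14.55 angle 0.9892 r mm 126.7 pull 3.05 radial out 3.47 Fz 4.7 tool y off tangent deg -0.7 z 0.1241 open 0.0229
time_s: 14.85
ee_pos: [0.5094, -0.1514, 0.1241]
tool_rot: [3.094, 0.532, -0.0]
contact_force: [-2.5, -3.7, 5.4]
opening: 0.023
gripper_force: 39.9
t 14.85 angle 1.0067 r mm 126.8 pull 2.6 radial out 3.63 Fz 5.4 tool y off tangent deg -0.69 z 0.1241 open 0.023
time_s: 15.15
ee_pos: [0.5085, -0.1491, 0.1241]
tool_rot: [3.1, 0.505, -0.001]
contact_force: [-3.8, -3.2, 6.4]
opening: 0.023
gripper_force: 40.0
t 15.15 angle 1.0265 r mm 126.8 pull 1.76 radial out 4.62 Fz 6.4 tool y off tangent deg -0.57 z 0.1241 open 0.023
```

```bash
for i in 1; do python3 -m inch '[[[-0.0003,-0.00218,0],1,0.2],[[0,0,0],0,0.2],[[0,0,0],0,0.2]]' >/dev/null; python3 -c "
from h import *
lev()"; done
python3 -m inch '[[[-0.0003,-0.00218,0],1,0.2],[[0,0,0],0,0.2],[[0,0,0],0,0.2]]' >/dev/null; python3 -c "
from h import *
lev()"
python3 -m inch '[[[0,-0.001,0],0.5,0.2],[[0,0,0],0,0.2],[[0,0,0],0,0.2]]' >/dev/null; python3 -c "
from h import *
lev()
im=ctrl.read_camera('scene')[:,:,::-1]; cv2.imwrite('pics/scene7f.png',im)
cv2.imwrite('pics/c7.png',cv2.resize(im[160:290,260:390],None,fx=4.5,fy=4.5,interpolation=cv2.INTER_CUBIC))"
```

```text
t 15.45 angle 1.0491 r mm 127.0 pull -0.18 radial out 3.84 Fz 8.4 tool y off tangent deg -0.29 z 0.1241 open 0.023
t 15.75 angle 1.0608 r mm 127.0 pull 3.07 radial out 1.7 Fz 5.1 tool y off tangent deg -0.6 z 0.1241 open 0.0231
t 16.05 angle 1.0666 r mm 126.9 pull 3.47 radial out 1.97 Fz 5.5 tool y off tangent deg -0.78 z 0.1242 open 0.0234
```

View pics/c7.png

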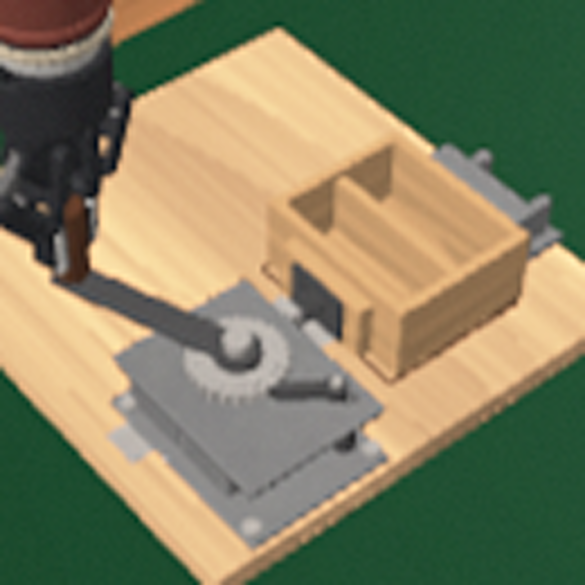

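The pull fell to zero at 1.05 rad and then rose to 3.5 N, so the fourth click has engaged. The pad bears on the box, which is square against the fixed jaw, and the grip is held. Handing in.

```bash
python3 -m inch '[[[0,0,0],0,0.2],[[0,0,0],0,0.2],[[0,0,0],0,0.2],[[0,0,0],0,0.2],[[0,0,0],0,0.2]]' >/dev/null; python3 -c "
from h import *
lev(); print(ctrl.finish_job())"
```

```text
t 16.6 angle 1.0669 r mm 126.9 pull 4.58 radial out 1.35 Fz 5.1 tool y off tangent deg -0.76 z 0.1241 open 0.0234
the job is handed in; nothing more can be done
None
```

The job is handed in at 16.6 s: the box was slid flat into the outline, square against the fixed jaw, and the ratchet was pulled four clicks, with the lever still held at about 1.067 rad under a pull of about 4.6 N.

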